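# Close up the bottom row and roll the second layer of bottles into its saddles

### The job

Push the loading deck up to the bottom row until the row is closed: deck, three bottles and end cheek all touching. Then build the second layer from the two bottles on the deck: first roll the front one (nearer the row) over the row into the far saddle, next to the end cheek, then roll the rear one into the near saddle, next to the deck, both lying squarely on a row that stays closed. The bottles are full and oily, so roll them, never lift them off or let one fall or race away, and leave the bottle standing at the right alone.

Things in the scene. Friction and masses are not known exactly. Their poses are not given: they have to be found in the camera images.
- cradle: plywood bottle cradle, fixed. Origin on the table under the inner face of the end cheek (the fixed upright board at the right, top 70 mm above the table); x along the bottles, away from the robot; y left, across the cradle; z up. The board (bed) is 10 mm thick, 260 mm long in x, and runs from y = -39 to 426 mm. When closed, the row takes y 0 to 174 mm.
- deck (a joint): travel in m of the loading deck, a plywood bench that slides on the cradle's board, left of the row, and carries the two waiting bottles; 0 at the start, grows as it is pushed right, towards the row and the end cheek. Needed travel differs each time (30 to 44 mm). About 10 N to slide; stays where it is left.
- deck_edge (a point): middle of the deck's upper right edge, 68 mm above the table, level with the crowns of the row. Row closed when it is 174 mm from the end cheek (y = 174 mm of the cradle). Two half-round rubber strips, 2 mm high and 28 mm apart, make a seat under each waiting bottle; seat centres 45 and 150 mm to the left of this edge.
- deck_back (a point): middle of the deck's upper left edge, 192 mm left of deck_edge, 68 mm above the table: the place to push the deck. The deck's top board is 9 mm thick and 240 mm long in x and overhangs the end wall below it by 6 mm.
- row_1: full dark glass bottle with an oily film, 58 mm across its straight body, 280 mm long, about 0.6 kg, lying with the neck (36 mm across) away from the robot; the left one of the bottom row, next to the deck. Origin at the centre of its foot, +z along its axis to the neck; it may be rolled to any angle about it.
- row_1_mid (a point): point on the axis of row_1, 110 mm from its foot: about its balance point, the place to push; the glass is 29 mm out from it.
- row_2: full dark glass bottle with an oily film, 58 mm across its straight body, 280 mm long, about 0.6 kg, lying with the neck (36 mm across) away from the robot; the middle one of the bottom row. Origin at the centre of its foot, +z along its axis to the neck; it may be rolled to any angle about it.
- row_2_mid (a point): point on the axis of row_2, 110 mm from its foot: about its balance point, the place to push; the glass is 29 mm out from it.
- row_3: full dark glass bottle with an oily film, 58 mm across its straight body, 280 mm long, about 0.6 kg, lying with the neck (36 mm across) away from the robot; the right one of the bottom row, next to the end cheek. Origin at the centre of its foot, +z along its axis to the neck; it may be rolled to any angle about it.
- row_3_mid (a point): point on the axis of row_3, 110 mm from its foot: about its balance point, the place to push; the glass is 29 mm out from it.
- front_bottle: full dark glass bottle with an oily film, 58 mm across its straight body, 280 mm long, about 0.6 kg, lying with the neck (36 mm across) away from the robot; waiting on the deck, on the seat nearer the row (the right one). Origin at the centre of its foot, +z along its axis to the neck; it may be rolled to any angle about it.
- front_bottle_mid (a point): point on the axis of front_bottle, 110 mm from its foot: about its balance point, the place to push; the glass is 29 mm out from it.
- rear_bottle: full dark glass bottle with an oily film, 58 mm across its straight body, 280 mm long, about 0.6 kg, lying with the neck (36 mm across) away from the robot; waiting on the deck, on the seat farther from the row (the left one). Origin at the centre of its foot, +z along its axis to the neck; it may be rolled to any angle about it.
- rear_bottle_mid (a point): point on the axis of rear_bottle, 110 mm from its foot: about its balance point, the place to push; the glass is 29 mm out from it.
- standing_bottle: full bottle standing upright to the right of the cradle, 58 mm across and 280 mm tall; origin under its foot; a bystander.

How it is judged:
On the way, in this order (a step that is already met when the one before it is completed fails the run):
1. the deck closes the bottom row (at most 5 mm of slack left in it) while both upper bottles still wait on the deck (y of deck_edge in the frame of cradle below 0.179 m and y of each of front_bottle_mid, rear_bottle_mid in the frame of cradle above 0.19 m), for 0.2 s.
2. the front bottle lies in the far saddle, between the second and third bottles, while the rear bottle still waits on the deck (y of front_bottle_mid in the frame of cradle between 0.05 and 0.066 m and z of front_bottle_mid in the frame of cradle between 0.0842 and 0.0942 m and x of front_bottle_mid in the frame of cradle between -0.045 and 0.045 m and angle between the z axis of front_bottle and the x axis of cradle, either way round below 0.12 rad and y of rear_bottle_mid in the frame of cradle above 0.174 m), for 0.2 s.
At the end, for the whole second after the job is handed in: Deck edge within 179 mm of the end cheek; row on the bed; front bottle saddled between row bottles 2 and 3, rear one between 1 and 2: within 8 mm sideways and 5 mm in height (axis 89 mm up), mid points within 45 mm of the cradle's middle lengthways, all within 0.12 rad of its x axis and at rest (y of deck_edge in the frame of cradle below 0.179 m and z of each of row_1_mid, row_2_mid, row_3_mid in the frame of cradle below 0.044 m and angle between the z axis of each of row_1, row_2, row_3, front_bottle, rear_bottle and the x axis of cradle, either way round below 0.12 rad and y of front_bottle_mid in the frame of cradle between 0.05 and 0.066 m and z of front_bottle_mid in the frame of cradle between 0.0842 and 0.0942 m and x of front_bottle_mid in the frame of cradle between -0.045 and 0.045 m and y of rear_bottle_mid in the frame of cradle between 0.108 and 0.124 m and z of rear_bottle_mid in the frame of cradle between 0.0842 and 0.0942 m and x of rear_bottle_mid in the frame of cradle between -0.045 and 0.045 m and linear speed of each of front_bottle, rear_bottle, row_1, row_2, row_3 below 0.02 m/s and angular speed of each of front_bottle, rear_bottle, row_1, row_2, row_3 below 0.3 rad/s); the robot touches nothing.
It fails at once if an upper bottle is lifted: its axis rises more than 20 mm above its height on the deck (97 mm) (z of any of front_bottle_mid, rear_bottle_mid in the frame of cradle above 0.117 m).
It fails at once if an upper bottle falls off (axis under 70 mm) or races away (over 0.8 m/s) (z of any of front_bottle_mid, rear_bottle_mid in the frame of cradle below 0.07 m or linear speed of any of front_bottle, rear_bottle above 0.8 m/s).
It fails at once if the standing bottle is shifted by more than 20 mm or tipped (distance of standing_bottle from where it was at the start of the episode above 0.02 m or angle between standing_bottle's own z axis and vertical above 0.2 rad).
It also fails if it takes over 58 s, if anything falls off the work surface, if the arm or the gripper's body presses on something with over 40 N, if the wrist force passes 120 N, or if a joint passes its speed limit or range.

### The arm

A 7-joint arm with a two-finger parallel gripper is mounted at the origin on a cart in front of the work surface, level with it; the furniture and walls round the work are solid. World frame = base frame: x ahead of the robot, y to its left, z up, the work surface at z = 0. Lengths are in m, angles in rad, forces in N, time in s.
With the tool pointing down it reaches from about 0.425 to 0.825 m from the base axis. Payload 3.6 kg.
Tool frame: the origin (TCP) lies at the very end of the fingers, on their centre line; the grasp point (between the pads) lies 19 mm behind it; z points along the fingers, y is the line along which they close (so a half turn about z gives the same grasp; the last joint's range is limited). The gripper opens to 93 mm and grips with 3 to 60 N. Pads are 15 mm wide; open, the fingers measure 128 mm over their backs; the gripper's body (75 mm by 188 mm) begins 65 mm behind the grasp point.
Start: joints at [1.151, 0.615, -0.013, 1.423, 0.008, 1.103, -0.04], TCP at [0.249, -0.6, 0.219] pointing down, gripper open.
Joint ranges: [-3.12, 3.12], [-0.3, 2.06], [-1.34, 1.32], [0.26, 2.42], [-1.36, 4.5], [0.01, 1.98], [-2.84, 2.84]. Speed limits (rad/s): [2.79, 2.79, 3.14, 3.14, 3.14, 3.14, 3.14].

### API

Orientations are given as a unit quaternion [w, x, y, z].
In Python, from workcell import arm, capture, camera_info gives the robot as it stands. Calls block until the motion is done:
- arm.movep(position, orientation): joint-space move of the TCP to a pose.
- arm.line_to(position, rotation=None, speed=0.15): straight line of the TCP; rotation=None keeps the orientation; speed is the mean speed in m/s.
- arm.goto_joints(angles): joint-space move.
- arm.grip(opening, grasp_force=None): finger opening in m; grasp_force is the grip in N (None keeps the last); returns when the fingers have stopped.
- arm.sleep(seconds).
- arm.inverse_kinematics(position, orientation): joint angles nearest the present ones, or None.
- capture(name): name is "side" or "top" or "wrist"; returns (picture, depth): 420x560x3 uint8, red, green, blue; 420x560 float32, m along the optical axis (not along the pixel's ray), 0 where there is no reading.
- camera_info(name): a dict with "K" (3x3 intrinsics, pixels), "dist" ([k1, k2, p1, p2, k3] as OpenCV has them; the pictures are not rectified), "pose" (4x4, takes a point from camera to world coordinates). Camera axes: x right, y up, looking along -z (the intrinsics and any distortion apply to the point x, -y, -z); pixel columns grow to the right and rows downward; lengths in m; the calibration is good to about 2 mm. A picture is of the moment at which its call begins: read the wrist's pose just before it. camera_info takes no time and is no camera call; for the wrist camera it gives the pose at the moment of the call.
A pose or a line that the arm cannot do raises arm.MotionError and nothing moves.
- arm.sign_off(): hands the job in; it is judged then, once.
Readings, each from a call of its own:
- arm.get_t(): time.
- arm.get_joint_pos(): joint angles.
- arm.get_dq(): joint speeds.
- arm.get_joint_efforts(): joint torques, N m.
- arm.get_tool_pos(): TCP position.
- arm.get_tool_rot(): TCP orientation.
- arm.get_wrist_force(): force on the tool from outside, world axes, zero at the start.
- arm.get_torque(): the same for the moment, N m.
- arm.get_width(): finger opening in m.
- arm.get_gripper_force(): force on a finger pad.
Only numpy, scipy, OpenCV 4.12 (cv2) and the standard library are available. Lean on these libraries where they do the work, as an engineer would, in place of code of your own. Each camera call takes 0.05 s, during which the arm holds its last target. There are 200 camera calls.

## Working session

There is one attempt and no reset: what is moved stays moved. The work goes in short steps, each a Python script; the robot and the scene stay as the last script left them, time stands still between calls to the robot, and variables do not carry over. Pictures are saved under pics/ and viewed, at most 10 in all, crops included, and the job is handed in when it is done.

```bash
ls; mkdir -p pics; python3 - <<'E'
from workcell import arm,capture,camera_info
import cv2,numpy as np
for n in("side","top"):
    p,d=capture(n); cv2.imwrite(f"pics/{n}0.png",p[...,::-1]); np.savez(f"{n}0.npz",p=p,d=d)
    i=camera_info(n); print(n,np.round(i["K"],1).tolist(),i["dist"],np.round(i["pose"],3).tolist(),(d>0).mean())
print(arm.get_t(),arm.get_tool_pos(),arm.get_tool_rot())
E
```

```text
pics
side [[418.5, 0.0, 279.1], [0.0, 418.5, 201.3], [0.0, 0.0, 1.0]] [-0.02238474  0.          0.          0.          0.        ] [[-0.962, 0.147, -0.232, 0.297], [-0.274, -0.54, 0.796, 0.797], [-0.008, 0.829, 0.56, 0.64], [0.0, 0.0, 0.0, 1.0]] 0.9961947278911565
top [[492.8, 0.0, 276.1], [0.0, 492.8, 205.7], [0.0, 0.0, 1.0]] [-0.0202823  0.         0.         0.         0.       ] [[0.005, 0.998, -0.063, 0.466], [-1.0, 0.007, 0.018, 0.026], [0.018, 0.062, 0.998, 1.378], [0.0, 0.0, 0.0, 1.0]] 0.9960501700680272
0.1 [ 0.24918415 -0.59960977  0.21762991] [-1.08235862e-03  9.80664524e-01  1.95693302e-01 -2.28449848e-04]
```

View pics/top0.png

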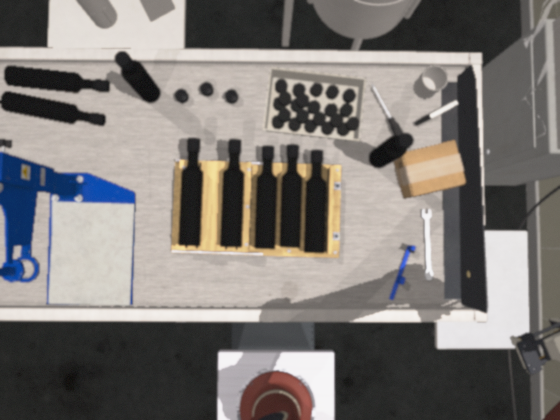

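View pics/side0.png

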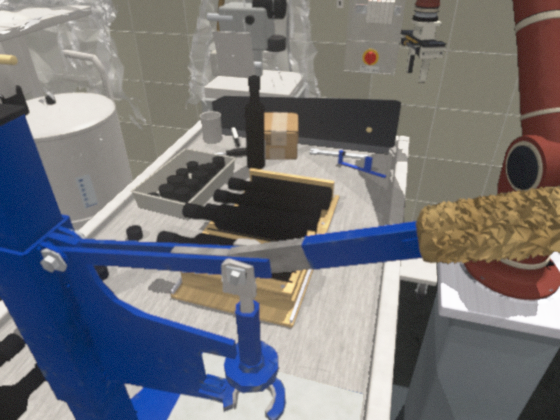

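The top view shows the cradle at columns 172–340 and rows 150–257. The two waiting bottles are at columns about 190 and 231, and the row is at 265, 291 and 316. The blue press reaches column 135 on the left. The side view shows the press lever in front of the cradle, and the standing bottle at (255,120). Next I measure with depth and rays.

```bash
cat > h.py <<'E'
import numpy as np,cv2
from workcell import arm,capture,camera_info
def cloud(n,d):
    i=camera_info(n);v,u=np.mgrid[:420,:560]
    q=cv2.undistortPoints(np.stack([u,v],-1).reshape(-1,1,2).astype(float),np.array(i["K"]),np.array(i["dist"])).reshape(420,560,2)
    c=np.stack([q[...,0]*d,-q[...,1]*d,-d],-1);T=np.array(i["pose"])
    w=c@T[:3,:3].T+T[:3,3]; w[d<=0]=np.nan
    return w
E
python3 - <<'E'
from h import *
np.set_printoptions(precision=4,suppress=True,linewidth=200)
C={}
for n in("top","side"):
    z=np.load(n+"0.npz");C[n]=(z["p"],cloud(n,z["d"]))
p,w=C["top"]
# profile along image row in the bottle middle
for r in(205,230): print(r,[(c,*np.round(w[r,c]*1000).astype(int)) for c in range(166,350,3)])
print("col190",[(r,*np.round(w[r,190]*1000).astype(int)) for r in range(130,262,5)])
b=w[150:300,:175]; 
for y0 in np.arange(.2,.75,.04):
    m=(w[...,1]>y0)&(w[...,1]<y0+.04)&(w[...,0]>.25)&(w[...,0]<.75); print(round(y0,2),[round(float(np.nanmax(w[...,2][m&(w[...,0]>x)&(w[...,0]<x+.08)],initial=-1)),3) for x in np.arange(.3,.75,.08)])
p,w=C["side"]
# press: points in side cloud with z>.15 over the bench
m=(w[...,2]>.14)&(w[...,0]>.2)&(w[...,0]<.9)&(w[...,1]>-.35)&(w[...,1]<.8)
for y0 in np.arange(-.35,.75,.05):
    s=w[m&(w[...,1]>y0)&(w[...,1]<y0+.05)]
    if len(s)>5: print("side hi",round(y0,2),len(s),s.min(0),s.max(0))
E
```

```text
205 [(166, np.int64(552), np.int64(310), np.int64(-1)), (169, np.int64(552), np.int64(300), np.int64(6)), (172, np.int64(552), np.int64(291), np.int64(8)), (175, np.int64(552), np.int64(282), np.int64(9)), (178, np.int64(548), np.int64(264), np.int64(68)), (181, np.int64(545), np.int64(248), np.int64(114)), (184, np.int64(544), np.int64(238), np.int64(125)), (187, np.int64(544), np.int64(230), np.int64(129)), (190, np.int64(544), np.int64(222), np.int64(130)), (193, np.int64(545), np.int64(215), np.int64(124)), (196, np.int64(545), np.int64(208), np.int64(121)), (199, np.int64(546), np.int64(202), np.int64(111)), (202, np.int64(546), np.int64(195), np.int64(101)), (205, np.int64(548), np.int64(192), np.int64(69)), (208, np.int64(548), np.int64(184), np.int64(69)), (211, np.int64(549), np.int64(176), np.int64(64)), (214, np.int64(549), np.int64(168), np.int64(64)), (217, np.int64(548), np.int64(160), np.int64(73)), (220, np.int64(549), np.int64(153), np.int64(62)), (223, np.int64(546), np.int64(140), np.int64(116)), (226, np.int64(546), np.int64(132), np.int64(117)), (229, np.int64(54
[... 6857 characters left out ...]
, 0.022, 0.009, 0.009]
0.4 [0.027, 0.028, 0.027, 0.027, 0.01, 0.01]
0.44 [0.027, 0.026, 0.025, 0.023, 0.013, 0.009]
0.48 [0.029, 0.026, 0.029, 0.025, 0.018, 0.01]
0.52 [0.306, 0.307, 0.027, 0.417, 0.415, 0.008]
0.56 [0.31, 0.372, 0.365, 0.394, 0.372, 0.009]
0.6 [0.024, 0.3, 0.029, 0.033, 0.007, 0.011]
0.64 [0.009, 0.009, 0.008, 0.009, 0.009, 0.009]
0.68 [0.009, 0.009, -1.0, -1.0, 0.008, 0.008]
0.72 [0.009, 0.007, 0.003, -1.0, 0.009, 0.009]
side hi -0.3 769 [ 0.6532 -0.2976  0.1403] [ 0.7096 -0.2535  0.2822]
side hi 0.5 8 [0.5734 0.5485 0.399 ] [0.5826 0.5498 0.4128]
side hi 0.55 46036 [0.2001 0.55   0.14  ] [0.6004 0.6    0.5217]
side hi 0.6 8153 [0.3752 0.6    0.14  ] [0.6294 0.6085 0.4715]
```

```bash
cat >> h.py <<'E'
from scipy.optimize import least_squares
def axis(w,y,zc,x0=.47,x1=.59):
    "fit cylinder r=29 mm about a nearly-x line; returns y at x=.53, slope, z, n, rms"
    f=w.reshape(-1,3);f=f[~np.isnan(f[:,0])]
    s=f[(f[:,0]>x0)&(f[:,0]<x1)&(abs(f[:,1]-y)<.031)&(f[:,2]>zc+.006)&(f[:,2]<zc+.04)]
    g=lambda q:np.hypot(s[:,1]-q[0]-q[1]*(s[:,0]-.53),s[:,2]-q[2])-.029
    r=least_squares(g,[y,0,zc],loss="soft_l1",f_scale=.003)
    return np.round([*r.x,len(s),np.sqrt(np.mean(r.fun**2)) if len(s) else 9],4)
def extent(w,y,sl,zc):
    f=w.reshape(-1,3);s=f[(abs(f[:,1]-y-sl*(f[:,0]-.53))<.008)&(f[:,2]>zc+.005)&(f[:,2]<zc+.045)&(f[:,0]>.38)&(f[:,0]<.76)]
    return np.percentile(s[:,0],[1,99])
G=dict(rear=(.222,.097),front=(.117,.097),r1=(.032,.039),r2=(-.035,.039),r3=(-.103,.039))
E
python3 - <<'E'
from h import *
np.set_printoptions(precision=4,suppress=True,linewidth=200)
for n in("top","side"):
    z=np.load(n+"0.npz");w=cloud(n,z["d"])
    for k,(y,c) in G.items():
        a=axis(w,y,c);print(n,k,a,extent(w,a[0],a[1],c))
    f=w.reshape(-1,3)
    if n=="top":
        # deck top plane level pts between bottles, deck edges along x slices; cheek
        for x in(.45,.49,.53,.57,.61):
            r=f[(abs(f[:,0]-x)<.015)]
            D=r[(r[:,2]>.058)&(r[:,2]<.078)]
            L=D[(D[:,1]>.24)];E_=D[(D[:,1]<.095)&(D[:,1]>.06)];H=r[(r[:,2]>.064)&(r[:,2]<.08)&(r[:,1]<-.128)&(r[:,1]>-.17)]
            B=r[(r[:,2]>.004)&(r[:,2]<.02)]
            print(x,"back",np.sort(L[:,1])[-3:],"edge",np.sort(E_[:,1])[:3],"cheek",np.round([H[:,1].min(),H[:,1].max()],4))
        m=z["p"].astype(int);g=m[...,0]
        # sub-pixel edges of the deck seen from above (colour), rays onto z=.068
    print()
E
python3 - <<'E'
import cv2,numpy as np
p=cv2.imread("pics/top0.png")[130:262,165:350]
cv2.imwrite("pics/crop.png",cv2.resize(p,None,fx=4,fy=4,interpolation=cv2.INTER_CUBIC))
E
```

```text
top rear [   0.225    -0.0264    0.0975 1021.        0.0021] [0.445 0.72 ]
top front [   0.1174   -0.0268    0.0975 1018.        0.0021] [0.443  0.7144]
top r1 [  0.0304  -0.0291   0.0396 916.       0.0023] [0.438  0.7558]
top r2 [ -0.0375  -0.024    0.0397 938.       0.0022] [0.4409 0.7488]
top r3 [ -0.1042  -0.0267   0.0397 928.       0.0022] [0.4261 0.7417]
0.45 back [0.2675 0.2677 0.2682] edge [0.0767 0.0767 0.0768] cheek [-0.1464 -0.1351]
0.49 back [0.2653 0.2655 0.2657] edge [0.0745 0.0745 0.0746] cheek [-0.1466 -0.1359]
0.53 back [0.2657 0.2659 0.2661] edge [0.0726 0.0746 0.0747] cheek [-0.1493 -0.1375]
0.57 back [0.5871 0.5928 0.5946] edge [0.0725 0.0726 0.0726] cheek [-0.1493 -0.138 ]
0.61 back [0.5558 0.5561 0.5569] edge [0.0705 0.0728 0.0729] cheek [-0.1521 -0.1387]

side rear [  0.2253  -0.0052   0.0964 144.       0.0009] [0.5564 0.7179]
side front [   0.1182   -0.0278    0.0964 1044.        0.0012] [0.4394 0.7134]
side r1 [  0.0323  -0.0279   0.0386 125.       0.0007] [0.4324 0.7534]
side r2 [ -0.0367  -0.0264   0.0384 751.       0.0016] [0.4382 0.7486]
side r3 [ -0.1039  -0.0223   0.0387 665.       0.0024] [0.4237 0.7404]
```

View pics/crop.png

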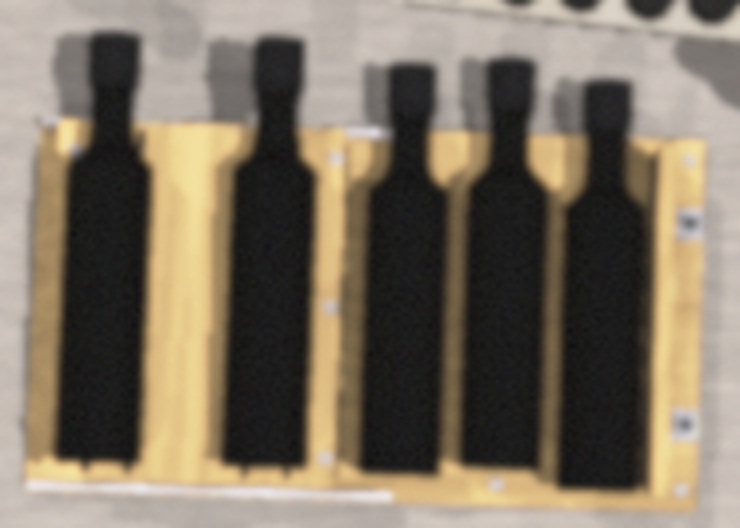

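The views agree. The slope is −0.0267 rad, and axis heights are 97 and 39 mm as expected. In the crop the deck spans columns 30–345 and the end cheek starts at about 655. At x=0.53 the deck back edge is at y≈0.266, the deck edge at ≈0.0735 and the cheek at ≈−0.136, so travel is about 36 mm. I'll push now.

```bash
cat >> h.py <<'E'
A=-.0267; U=np.array([np.cos(A),np.sin(A)]);V=np.array([-np.sin(A),np.cos(A)])
def quat(ty): # tool down with tool y along the 2D direction ty
    a=np.arctan2(ty[0],-ty[1])/2; return [0,np.cos(a),np.sin(a),0]
def P(y,z,x=.55): # y given at x=.53 line parallel to the cradle x axis
    return [x,y+A*(x-.53),z]
E
python3 - <<'E'
from h import *
q=[quat(U),quat(-U)]
arm.grip(0.0)
print(arm.get_t(),arm.get_width())
arm.movep([.42,-.22,.40],quat(-V))
J=[arm.inverse_kinematics(P(.31,.2),k) for k in q];print(J)
j0=arm.get_joint_pos();c=[9 if j is None else abs(j[6]) for j in J];k=q[int(np.argmin(c))];print(k)
arm.movep(P(.31,.22),k);arm.line_to(P(.31,.055),speed=.2)
f0=np.array(arm.get_wrist_force());print(arm.get_t(),f0)
back=.266;y=back+.010
arm.line_to(P(y,.055),speed=.06);print(arm.get_wrist_force())
y=back+.0075-.028
arm.line_to(P(y,.055),speed=.03);print(arm.get_t(),arm.get_tool_pos(),np.array(arm.get_wrist_force())-f0)
E
```

```text
1.55 0.000636569781202558
[array([-0.15525035,  0.6891122 , -0.70399229,  1.4940059 ,  0.47175208,
        1.13288413, -0.97514795]), array([ 0.02393959,  0.85051867, -1.15028808,  1.48815578,  0.78793488,
        1.31673553,  1.91638263])]
[0, np.float64(0.7164833660848573), np.float64(0.6976041758215846), 0]
6.2583 [0.60733362 0.45183767 0.09652302]
[ 0.22680764  0.20986158 -0.18893   ]
8.1417 [0.54928083 0.25183745 0.05532707] [-0.33721598  8.47077261 -5.17917029]
```

```bash
python3 - <<'E'
from h import *
y=.2455
for i in range(14):
    y-=.002
    arm.line_to(P(y,.055),speed=.03)
    p=arm.get_tool_pos();f=arm.get_wrist_force();print(round(arm.get_t(),2),round(y,4),p.round(4),f.round(1))
    if f[1]>16: break
E
```

```text
8.39 0.2435 [0.5492 0.2501 0.0554] [ 0.7  9.8 -4.6]
8.64 0.2415 [0.5492 0.2482 0.0553] [ 0.4  9.5 -5.8]
8.89 0.2395 [0.5491 0.2462 0.0553] [ 0.1  8.7 -5. ]
9.14 0.2375 [0.5491 0.2443 0.0554] [-0.1 10.2 -4.7]
9.39 0.2355 [0.549  0.2423 0.0554] [-0.3  9.2 -5.7]
9.64 0.2335 [0.549  0.2404 0.0553] [ 0.1 10.9 -5.1]
9.89 0.2315 [0.5489 0.2385 0.0554] [ 0.   9.7 -5.5]
10.14 0.2295 [0.5489 0.2384 0.0554] [ 0.3 12.  -7.1]
10.39 0.2275 [0.5489 0.2384 0.0555] [ 0.8 15.7 -9.2]
10.64 0.2255 [0.5489 0.2384 0.0555] [  1.   17.5 -11.4]
```

It stopped hard at TCP y=0.2384, which puts the origin at about −0.135, as predicted. I'll back off and re-measure.

```bash
python3 - <<'E'
from h import *
np.set_printoptions(precision=4,suppress=True,linewidth=200)
arm.line_to(P(.262,.055),speed=.15)
arm.line_to(P(.29,.23),speed=.3)
for n in ("side",):
    p,d=capture(n);w=cloud(n,d);
    for k,y,c in(("rear",.19,.097),("front",.083,.097),("r1",.01,.039),("r2",-.048,.039),("r3",-.105,.039)):
        print(n,k,axis(w,y,c))
q=quat(-V); j=arm.get_joint_pos()
for k in(quat(-V),quat(V)): print(arm.inverse_kinematics(P(.082,.2),k))
print(arm.get_t(),j)
p,d=capture("top");w=cloud("top",d);cv2.imwrite("pics/top1.png",p[130:262,165:350,::-1])
for k,y,c in(("rear",.19,.097),("front",.083,.097),("r1",.01,.039),("r2",-.048,.039),("r3",-.105,.039)):
    print(k,axis(w,y,c,.46,.52))
E
```

```text
side rear [  0.19    -0.0301   0.0963 685.       0.001 ]
side front [  0.0851  -0.0254   0.0963 965.       0.0013]
side r1 [0.01  0.    0.039 0.    9.   ]
side r2 [ -0.0493  -0.0256   0.0383 576.       0.0015]
side r3 [ -0.1103  -0.0098   0.0401 634.       0.003 ]
[ 0.021   0.5042 -0.3159  1.7196  0.1859  0.9472 -1.9646]
[ 0.4594  0.7265 -1.1275  1.7066  0.7072  1.1773  0.6819]
11.825 [-0.1202  0.6457 -0.7023  1.4864  0.4358  1.1752 -0.9227]
rear [  0.1891  -0.0249   0.0975 426.       0.0021]
front [  0.0848  -0.015    0.0975 504.       0.002 ]
r1 [  0.0095  -0.0041   0.0401 498.       0.0038]
r2 [ -0.0498  -0.0158   0.0398 485.       0.0023]
r3 [ -0.1078  -0.0178   0.0397 493.       0.0029]
```

Origin is at y≈−0.136, so the far saddle is at −0.078 and the near one at −0.020. The front bottle is at 0.085. I'll cage it between the fingers, without gripping, and roll it.

```bash
python3 - <<'E'
from h import *
np.set_printoptions(precision=4,suppress=True,linewidth=200)
q=quat(-V)
arm.grip(.082)
arm.movep(P(.085,.22),q)
arm.line_to(P(.085,.084),speed=.15)
print(arm.get_t(),arm.get_tool_pos(),arm.get_wrist_force())
arm.grip(.064,5);print(arm.get_t(),arm.get_width(),arm.get_gripper_force(),arm.get_wrist_force())
for y in(.05,.02,-.01,-.04,-.06,-.078):
    arm.line_to(P(y,.084),speed=.04);print(round(arm.get_t(),2),y,arm.get_tool_pos(),arm.get_wrist_force().round(1))
p,d=capture("top");cv2.imwrite("pics/t2.png",cv2.resize(p[130:262,165:350,::-1],None,fx=4,fy=4))
p,d=capture("side");cv2.imwrite("pics/s2.png",cv2.resize(p[150:330,150:370,::-1],None,fx=3,fy=3))
E
```

```text
15.25 [0.5507 0.085  0.0847] [-1.0562  0.5261 -0.8768]
15.7917 0.06387684307745395 0.0 [ 0.198   0.4744 -0.3023]
16.82 0.05 [0.55   0.0498 0.084 ] [ 0.1 -0.2  0.3]
17.72 0.02 [0.55   0.0202 0.084 ] [0.3 1.6 0.3]
18.62 -0.01 [ 0.5496 -0.0133  0.0841] [-0.8 -5.7  1.2]
19.52 -0.04 [ 0.5503 -0.0399  0.0841] [0.5 3.9 0.7]
20.17 -0.06 [ 0.5495 -0.0637  0.084 ] [-0.6 -4.3  1.6]
20.77 -0.078 [ 0.5502 -0.0778  0.084 ] [ 0.3 -0.1 -0.3]
```

View pics/s2.png

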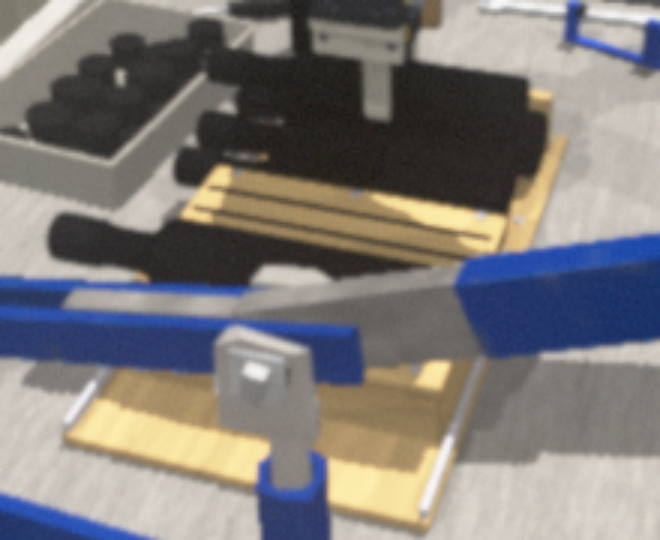

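The front bottle sits on the row with the gripper finger at (377,90), and the row is closed. I'll raise the arm, measure, and stage at the rear bottle.

```bash
python3 - <<'E'
from h import *
np.set_printoptions(precision=4,suppress=True,linewidth=200)
arm.grip(.075);arm.line_to(P(-.078,.20),speed=.15)
arm.grip(.082,5);arm.movep(P(.189,.24),quat(-V))
print(arm.get_t(),arm.get_tool_pos())
L=(("rear",.19,.097),("front",-.078,.089),("r1",.009,.039),("r2",-.048,.039),("r3",-.105,.039))
for n in("top","side"):
    p,d=capture(n);w=cloud(n,d);np.savez(n+"3.npz",p=p,d=d)
    for k,y,c in L:
        a=axis(w,y,c,.46,.59);print(n,k,a,extent(w,a[0],a[1],c) if a[3]>20 else "")
f=w.reshape(-1,3);
w=cloud("top",np.load("top3.npz")["d"]).reshape(-1,3)
for x in(.46,.53,.60):
    D=w[(abs(w[:,0]-x)<.015)&(w[:,2]>.058)&(w[:,2]<.078)&(w[:,1]>.0)&(w[:,1]<.3)];print(x,np.sort(D[:,1])[[0,5,-6,-1]])
cv2.imwrite("pics/t3.png",cv2.resize(np.load("top3.npz")["p"][130:262,165:350,::-1],None,fx=4,fy=4))
E
```

```text
23.6833 [0.5506 0.1859 0.2396]
top rear [ 0.1901 -0.0111  0.0985 76.      0.0021] [0.5753 0.7191]
top front [  -0.0793   -0.0241    0.0898 1082.        0.0021] [0.4396 0.7133]
top r1 [   0.0081   -0.0201    0.0398 1092.        0.0035] [0.4381 0.7538]
top r2 [ -0.0496  -0.0176   0.0395 596.       0.0024] [0.4411 0.7486]
top r3 [ -0.1079  -0.0196   0.0401 430.       0.0026] [0.4255 0.7439]
side rear [  0.1899  -0.0314   0.0964 713.       0.001 ] [0.4631 0.715 ]
side front [ -0.0784  -0.0301   0.0884 788.       0.0015] [0.4358 0.6718]
side r1 [  0.0089  -0.0217   0.0383 548.       0.0026] [0.4331 0.753 ]
side r2 [ -0.051   -0.0248   0.0397 789.       0.0029] [0.4371 0.746 ]
side r3 [-0.097  -0.0259  0.0764  5.      0.0001] 
0.46 [0.     0.0001 0.1353 0.1409]
0.53 [0.0003 0.0004 0.1599 0.1624]
0.6 [0.0007 0.0008 0.1075 0.1104]
```

View pics/t3.png

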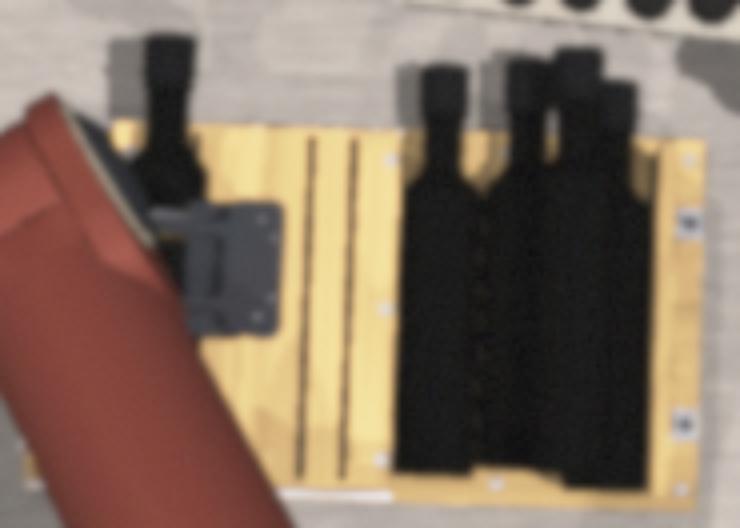

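Step 2 looks right: the front bottle is at −0.0787 with height 0.089, and the row is closed. In the picture the two strips of the empty front seat are at columns 305 and 350. Now the rear bottle. I'll cage it low until it passes the crest, then let it down the slope against the rising front finger.

```bash
python3 - <<'E'
from h import *
np.set_printoptions(precision=4,suppress=True,linewidth=200)
arm.line_to(P(.190,.16),speed=.15);arm.line_to(P(.190,.084),speed=.12)
print(arm.get_t(),arm.get_tool_pos(),arm.get_wrist_force())
arm.grip(.061,5);print(arm.get_width(),arm.get_gripper_force(),arm.get_wrist_force())
for y,z,s in((.15,.084,.05),(.10,.084,.05),(.05,.084,.05),(.025,.084,.04),(.006,.084,.03),(-.0045,.105,.03),(-.0098,.1115,.02),(-.0118,.1145,.02)):
    arm.line_to(P(y,z),speed=s);print(round(arm.get_t(),2),y,arm.get_tool_pos(),arm.get_wrist_force().round(1))
arm.sleep(.3)
p,d=capture("side");cv2.imwrite("pics/s4.png",cv2.resize(p[150:330,150:370,::-1],None,fx=3,fy=3))
arm.line_to(P(-.0118,.22),speed=.12)
arm.movep(P(.24,.30),quat(-V))
L=(("rear",-.02,.089),("front",-.078,.089),("r1",.009,.039),("r2",-.048,.039),("r3",-.105,.039))
for n in("top","side"):
    p,d=capture(n);w=cloud(n,d);np.savez(n+"5.npz",p=p,d=d)
    for k,y,c in L: a=axis(w,y,c,.46,.59);print(n,k,a,extent(w,a[0],a[1],c) if a[3]>20 else "")
cv2.imwrite("pics/t5.png",cv2.resize(np.load("top5.npz")["p"][130:262,165:350,::-1],None,fx=4,fy=4))
print(arm.get_t())
E
```

```text
25.25 [0.5507 0.1899 0.0848] [-0.2816 -0.6341 -0.012 ]
0.061417477284167334 0.0 [ 0.4807 -0.5958 -0.9225]
26.78 0.15 [0.55   0.1499 0.084 ] [-0.5 -0.1  0.5]
27.93 0.1 [0.5502 0.0999 0.0841] [0.4 1.7 1.1]
29.08 0.05 [0.55  0.05  0.084] [ 0.3 -0.4  0.5]
29.86 0.025 [0.55   0.0243 0.084 ] [-0.2 -0.5 -0.3]
30.64 0.006 [0.5499 0.004  0.0839] [-0.  -0.6  0.8]
31.57 -0.0045 [ 0.5502 -0.006   0.1052] [ 0.7 -2.5  2.5]
32.14 -0.0098 [ 0.5499 -0.0096  0.1115] [ 1.1  0.5 -0.6]
32.48 -0.0118 [ 0.5501 -0.0124  0.1146] [-0.1 -0.4 -0.6]
top rear [  -0.0212   -0.0256    0.0899 1090.        0.0022] [0.4393 0.7125]
top front [  -0.0789   -0.0204    0.0899 1131.        0.0022] [0.4395 0.7126]
top r1 [  0.0083  -0.0168   0.0398 580.       0.0042] [0.4356 0.755 ]
top r2 [-0.0804 -0.0269  0.0707  7.      0.0001] 
top r3 [ -0.1078  -0.0141   0.0401 431.       0.0026] [0.4254 0.7441]
side rear [ -0.0205  -0.0286   0.0885 877.       0.0016] [0.4357 0.7087]
side front [ -0.0782  -0.0207   0.0885 631.       0.0015] [0.4363 0.6981]
side r1 [  0.0076  -0.0164   0.0395 653.       0.0038] [0.4348 0.752 ]
side r2 [-0.0519  0.      0.0372  1.      0.    ] 
side r3 [-0.105  0.     0.039  0.     9.   ] 
34.9917
```

View pics/t5.png

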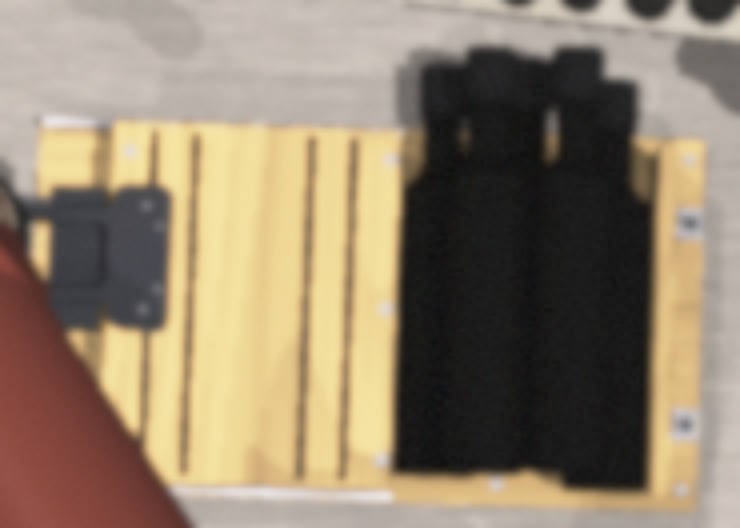

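Both bottles lie in their saddles at y −0.021 and −0.0786, 0.0577 apart and 0.089 high. The row and deck are closed and square in the picture, with the deck edge at column 400, and the arm is clear. I'm handing it in.

```bash
python3 -c "
from workcell import arm
print(arm.sign_off(),arm.get_t())"
```

```text
the job is handed in; nothing more can be done
the job is handed in; nothing more can be done
```

The job is handed in at about 35 s of the 58 s limit: row closed, front bottle in the far saddle and rear bottle in the near saddle by my last camera measurements; the sign-off call returned no verdict.

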